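# Load a gift box to the hidden stop of the date marker

## Robot

A 6-joint arm with a two-finger parallel gripper is mounted at the origin on the work surface. World frame = base frame: x ahead of the robot, y to its left, z up, the work surface at z = 0. Lengths are in m, angles in rad, forces in N, time in s.
With the tool pointing down it reaches from about 0.425 to 0.95 m from the base axis. Payload 3.5 kg.
Tool frame: the origin (TCP) lies between the finger pads; the fingertips stand 22 mm ahead of it and the grasp point (between the pads) lies 3 mm ahead of it (ctrl.nose_length is the z of the fingertips in the tool frame, in m); z points along the fingers, y is the line along which they close (so a half turn about z gives the same grasp; the last joint's range is limited). The gripper opens to 85 mm and grips with 20 to 120 N. Pads are 22 mm wide; open, the fingers measure 114 mm over their backs; the gripper's body (76 mm by 85 mm) begins 54 mm behind the grasp point. The pads swing forward as they close: fully open they stand 13 mm farther back than shut.
Start: joints at [-1.467, 0.286, 1.577, -0, 1.279, -0.15], TCP at [0.17, -0.653, 0.253] pointing down, gripper open.
Joint ranges: [-2.77, 2.77], [-0.9, 2.22], [0.21, 2.48], [-1.53, 4.67], [0.24, 2.81], [-2.84, 2.84]. Speed limits (rad/s): [2.79, 2.79, 3.14, 3.14, 3.14, 3.14].

## Interface

Orientations are given as a unit quaternion [x, y, z, w].
In Python, from plant import ctrl gives the robot as it stands. The module is installed in compiled form; this text tells all that it offers.
- The arm moves only by the tool send_rows, never from a script. Its argument "rows" is text: rows parted by semicolons, each of 7 numbers parted by spaces: the turn, a rotation vector about the tool's x, y, z in normalised numbers (1 is 90 degrees), then the shift along the tool's x, y, z in parts of the range, where 1.0 means 1000 mm, then the opening, from -1 (shut) to 1 (fully open). A call has 1 to 8 rows; each row is the pose to reach, as a shift and turn from the pose commanded when the call began, along the tool's axes at that moment; what a row does not reach only later rows make up. A row lasts 1/8 s, in which the tool goes at most 62.5 mm and 10.7 degrees, less where a joint would pass 70% of its speed; a pose out of reach is approached as far as the arm can. A call with a gripper value outside its range is refused whole. The fingers move at their own pace and stop on an object; "grip_force" is the grip in N (left out, the last holds). Time passes only in rows, so rows that repeat a pose let the fingers close. It gives the time, the measured TCP pose, the force, the opening and the grip force at its end, in the units of the state.
- ctrl.get_state(): the state, without advancing time (a new reading comes with each control period).
- ctrl.read_camera(name): name is "scene" or "side" or "wrist"; returns a dict with "color" (480x640x3 uint8, red, green, blue), "fx", "fy", "cx", "cy" (pixels), "D" ([k1, k2, p1, p2, k3] as OpenCV has them; the pictures are not rectified), "extrinsics" (4x4, takes a point from world to camera coordinates). Camera axes: x right, y down, z forward; pixel columns grow to the right and rows downward; lengths in m; the calibration is good to about 2 mm. A picture is of the moment at which its call begins. There is no depth.
- ctrl.sign_off(): hands the job in; it is judged then, once.
Trained networks look in a picture, given as the dict that the camera call returned (one of the last four; its "shot" number tells which), for a name from the list of things; names that differ only in an ending like _2 or _b are one class to them, and where a whole thing is asked for, a point or a joint stands for the part that bears it (a point fixed in the world has none). Each returns a list of dicts, best first, with "p" (0 to 1); they miss things now and then, are a little off and sometimes report something else, mostly with a low value. They report only what shows in the picture. A call takes as long as a camera call. They do not tell look-alikes from the thing itself.
- ctrl.look_for(picture, target): "position" ([x, y, z] in m, in the coordinates of the camera as it stood for that picture, good to about 4 mm: the middle of the surface that is visible of it).
The state is a dict: "time": time; "qpos": joint angles; "dq": joint speeds; "joint_efforts": joint torques, N m; "eef_pos": TCP position; "tcp_rot": TCP orientation; "contact_force": force on the tool from outside, world axes, zero at the start; "wrist_torque": the same for the moment, N m; "opening": opening from 0.0 (shut) to 1.0 (fully open); "finger_force": force on a finger pad.
Only numpy, scipy, OpenCV 4.12 (cv2) and the standard library are available. Lean on these libraries where they do the work, as an engineer would, in place of code of your own. Each camera call takes 0.05 s, during which the arm holds its last target. There are 200 camera calls.

## Task

Pick up the pink gift box and slide it lengthwise into the slot of the red date marker, gently, until you feel it come firmly up against the spring stop hidden inside. Let go of the box so that it stays home against the stop, then press the green button all the way down and take the hand away. Never ram the stop, and leave the other goods on the counter where they are.

Things in the scene. Friction and masses are not known exactly. Their poses are not given: they have to be found in the camera images.
- pink_box: bright pink rigid gift box with a white band round its middle, 170 long (its x) x 42 wide (y) x 24 mm high, about 0.16 kg, lying flat on the counter, loose; origin at the centre of its underside. Both ends are alike and either may go in first.
- brown_box: the same gift box in dark brown with a brass band; not to be used. Origin at the centre of its underside.
- marker: red date-marking machine, fixed on the counter, 150 long (x) x 150 wide (y) x 60 mm high; origin on the counter under the middle of the slot mouth; its x points level INTO the slot, y sideways, z up: the housing spans x 0..150, y -75..75 mm. The slot runs straight along x, 45 mm wide (y -22.5..22.5) and 30 mm high; the counter is its floor; it is closed at the back.
- slot_mouth (a point): middle of the mouth, 15 mm up; axes as marker. Inside hides a black spring stop, set elsewhere each time: face 40 to 92 mm behind the mouth, so 78 to 130 mm of a box that is home stays outside. It yields 1 mm per 2.5 N for 3 mm, then is solid; it is damped (adds 0.06 N per mm/s) and returns slowly. 3 to 7 N at slow speed shows the box is home; 20 N harms the stop.
- guide_ends (a point): midway between the outer ends of two thin aluminium guides, 20 mm high, that flare out in front of the mouth; this point is 20 mm before the mouth, 20 mm up. They stand about 62 mm apart there and narrow to about 45 mm at the mouth.
- start_top (a point): centre of the top of the green push button (28 mm across) on the marker's roof, 100 mm behind the mouth and 30 mm to the -y side of the slot's middle; press straight down
- start (a joint): the green button's travel: 0 m up, 0.006 m fully down (5 N); it springs back
There are look-alikes about, which are no part of the job. Leave any purple look-alike of the pink_box alone.

How it is judged:
On the way, in this order (a step that is already met when the one before it is completed fails the run):
1. the pink box is in the slot and pressed against the hidden stop with more than 1.5 N (horizontal distance between pink_box and stop_c0 below 0.0905 m and angle between the x axis of pink_box and the x axis of marker, either way round below 0.08 rad and x of pink_box in the frame of marker above -0.05 m and angle between pink_box's own z axis and vertical below 0.1 rad and contact force between pink_box and stop_c0 above 1.5 N), for 0.2 s.
2. with the box let go and home against the stop, the green button is pressed down (over 4 mm) (horizontal distance between pink_box and stop_c0 below 0.0905 m and angle between the x axis of pink_box and the x axis of marker, either way round below 0.08 rad and x of pink_box in the frame of marker above -0.05 m and angle between pink_box's own z axis and vertical below 0.1 rad and contact force between the fingers and pink_box below 0.1 N and value of joint start above 0.004 m).
At the end, for the whole second after the job is handed in: The pink box lies flat and still in the slot, lengthwise within 0.08 rad, its end within 2.5 mm of the hidden stop, untouched by the robot; the green button has been pressed and is up again (horizontal distance between pink_box and stop_c0 below 0.0905 m and angle between the x axis of pink_box and the x axis of marker, either way round below 0.08 rad and x of pink_box in the frame of marker above -0.05 m and angle between pink_box's own z axis and vertical below 0.1 rad and linear speed of pink_box below 0.01 m/s and value of joint start below 0.002 m and contact force between each of the arm, the fingers and pink_box below 0.1 N).
It fails at once if the hidden stop is rammed (over 20 N) (contact force between pink_box and stop_c0 above 20 N).
It fails at once if the box is forced against the marker (over 25 N) (contact force between pink_box and marker above 25 N).
It fails at once if other goods on the counter are moved by more than 30 mm (distance of any of brown_box, dish_dark, dish_white, jar, tin, spatula, sign, lolly_stand from where it was at the start of the episode above 0.03 m).
It also fails if it takes over 64 s, if anything falls off the work surface, if the arm or the gripper's body presses on something with over 40 N, if the wrist force passes 120 N, or if a joint passes its speed limit or range.

## Working session

There is one attempt and no reset: what is moved stays moved. The work goes in short steps, Python scripts to look and compute and a tool call to move; the robot and the scene stay as the last step left them, time stands still between calls to the robot, and variables do not carry over. Pictures are saved under pics/ and viewed, at most 10 in all, crops included, and the job is handed in when it is done.

Besides the shell and the picture viewer there is one more tool, called after "Emit:" as name(argument=value, ...) on one line, values as JSON. send_rows: Moves the arm, as the interface text tells. Its arguments: {"type":"object","properties":{"rows":{"type":"string"},"grip_force":{"type":"number"}},"required":["rows"]}

```bash
mkdir -p pics; cat > h.py <<'E'
import numpy as np, cv2
from plant import ctrl
from scipy.spatial.transform import Rotation as R
def K(p): return np.array([[p['fx'],0,p['cx']],[0,p['fy'],p['cy']],[0,0,1.]])
def toworld(p,c):
    E=np.array(p['extrinsics']); return np.linalg.inv(E)@np.append(c,1)
def ray(p,uv):
    E=np.array(p['extrinsics']); n=cv2.undistortPoints(np.array([[uv]],float),K(p),np.array(p['D'])).ravel()
    return -E[:3,:3].T@E[:3,3], E[:3,:3].T@np.append(n,1)
def onz(p,uv,z):
    o,d=ray(p,uv); return o+d*(z-o[2])/d[2]
def proj(p,X):
    E=np.array(p['extrinsics']); return cv2.projectPoints(np.array(X,float).reshape(-1,3),cv2.Rodrigues(E[:3,:3])[0],E[:3,3],K(p),np.array(p['D']))[0].reshape(-1,2)
def save(p,n): cv2.imwrite(f'pics/{n}.png',cv2.cvtColor(p['color'],cv2.COLOR_RGB2BGR))
E
python3 - <<'E'
from h import *
s=ctrl.get_state(); print(s)
for n in ['scene','side','wrist']:
    p=ctrl.read_camera(n); save(p,n+'0')
    for t in ['pink_box','marker','slot_mouth','guide_ends','start_top','brown_box']:
        for r in ctrl.look_for(p,t)[:3]: 
            w=toworld(p,r['position'])[:3]; print(n,t,round(r['p'],2),w.round(3),proj(p,w).round(0))
E
```

```text
{'time': 0.0, 'qpos': array([-1.46699972e+00,  2.87186204e-01,  1.57817649e+00,  2.25558160e-05,
        1.27859357e+00, -1.49996797e-01]), 'dq': array([ 0.0001513 , -0.00136759,  0.00038961, -0.00069934,  0.001965  ,
        0.00078464]), 'joint_efforts': array([ 4.77471349e-04, -4.05983698e+01, -2.92625248e+01, -1.11389033e-04,
        5.82581299e-03,  2.03506937e-05]), 'eef_pos': array([ 0.16944975, -0.65276173,  0.2519337 ]), 'tcp_rot': array([ 9.91959132e-01,  1.26553087e-01,  3.80904518e-05, -1.18123783e-03]), 'contact_force': array([-0.49106823,  0.61662474, -0.14881536]), 'wrist_torque': array([-0.03246203, -0.04559638,  0.02873633]), 'finger_force': 0.0, 'opening': 1.0020186893213958}
scene pink_box 0.61 [ 0.638 -0.156  0.02 ] [[158. 261.]]
scene pink_box 0.59 [0.322 0.222 0.021] [[454. 259.]]
scene marker 0.55 [0.577 0.27  0.059] [[391. 349.]]
scene slot_mouth 0.84 [0.576 0.27  0.054] [[392. 351.]]
scene guide_ends 0.66 [0.576 0.271 0.059] [[392. 349.]]
scene guide_ends 0.31 [0.565 0.285 0.081] [[408. 335.]]
scene start_top 0.95 [0.568 0.288 0.084] [[409. 337.]]
scene brown_box 0.85 [ 0.468 -0.182  0.022] [[226. 213.]]
side pink_box 0.97 [ 0.631 -0.154  0.025] [[262. 202.]]
side pink_box 0.94 [0.305 0.227 0.023] [[417. 339.]]
side marker 0.63 [0.535 0.291 0.062] [[266. 344.]]
side slot_mouth 0.82 [0.537 0.294 0.06 ] [[265. 346.]]
side guide_ends 0.64 [0.537 0.293 0.056] [[265. 348.]]
side start_top 0.61 [0.564 0.289 0.081] [[246. 333.]]
side brown_box 0.91 [ 0.458 -0.171  0.025] [[339. 200.]]
side brown_box 0.72 [ 0.632 -0.155  0.022] [[262. 202.]]
side brown_box 0.58 [0.565 0.288 0.08 ] [[246. 333.]]
```

View pics/scene0.png

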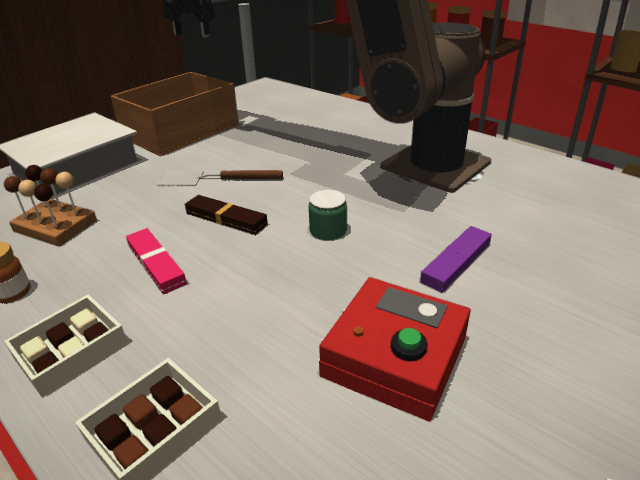

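View pics/side0.png

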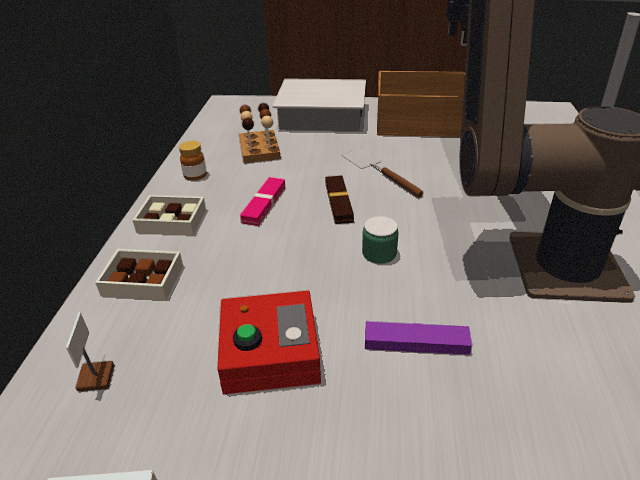

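Scene and side show the red marker (scene about 395,345; side about 268,340) with its green button at 409,337 and 246,333. The pink box is at scene 155,260 and side 263,201. The slot mouth and guides are on the sides hidden from both cameras. I'll measure the corners next.

```bash
python3 - <<'E'
from h import *
a=ctrl.read_camera('scene');b=ctrl.read_camera('side')
for n,p,c in [('scene',a,[(371,279),(469,305),(433,388),(321,346)]),('side',b,[(220,297),(311,293),(321,358),(220,368)])]:
    P=np.array([onz(p,u,0.06)[:2] for u in c]);print(n,P.round(3).tolist(),np.linalg.norm(P-np.roll(P,-1,0),axis=1).round(3),np.degrees(np.arctan2(*(np.roll(P,-1,0)-P).T[::-1])).round(1), P.mean(0).round(4))
    print('cam',ray(p,(320,240))[0].round(3))
def tri(u,v):
    (o1,d1),(o2,d2)=ray(a,u),ray(b,v); s=np.linalg.lstsq(np.c_[d1,-d2],o2-o1,rcond=None)[0]
    x,y=o1+s[0]*d1,o2+s[1]*d2; return ((x+y)/2).round(4),np.linalg.norm(x-y).round(4)
print('btn',tri((409.5,334),(246,331)),'orange',tri((358,331),(244,309)),'white',tri((428,310),(293,334)))
for n,p in [('scene',a),('side',b)]:
    h=cv2.cvtColor(p['color'],cv2.COLOR_RGB2HSV)
    m=cv2.inRange(h,(160,140,60),(174,255,255)); k,l,st,ce=cv2.connectedComponentsWithStats(m)
    for i in range(1,k):
        if st[i,4]>40: print(n,st[i],ce[i].round(1))
    ys,xs=np.nonzero(m); sel=np.array([onz(p,(x,y),0.024)[:2] for x,y in zip(xs,ys)])
    r=cv2.minAreaRect(sel.astype(np.float32)*1000);print(r, cv2.boxPoints(r).round(0).tolist())
E
```

```text
scene [[0.488, 0.173], [0.449, 0.307], [0.597, 0.34], [0.629, 0.203]] [0.139 0.151 0.141 0.144] [ 106.3   12.5  -76.7 -168.3] [0.5406 0.2559]
cam [0.927 0.48  0.503]
side [[0.632, 0.194], [0.481, 0.173], [0.45, 0.309], [0.594, 0.34]] [0.152 0.14  0.147 0.151] [-172.   102.7   12.   -75.4] [0.5393 0.254 ]
cam [0.386 0.796 0.648]
btn (array([0.5643, 0.2859, 0.0832]), np.float64(0.0013)) orange (array([0.5838, 0.224 , 0.0648]), np.float64(0.001)) white (array([0.497 , 0.2719, 0.0657]), np.float64(0.001))
scene [585 157  29  13 143] [599.  162.8]
scene [126 228  36  32 587] [142.5 242. ]
scene [ 143  251   44   43 1035] [164.4 271.3]
((208.60772705078125, 39.582061767578125), (199.70787048339844, 1030.04150390625), 64.71882629394531) [[-300.0, 169.0], [632.0, -271.0], [717.0, -90.0], [-214.0, 350.0]]
side [258 177  27  26 373] [272.8 187.1]
side [241 197  30  29 589] [255.7 210.5]
((582.5640258789062, 29.77581787109375), (104.67398071289062, 598.812744140625), 13.68441104888916) [[461.0, 308.0], [603.0, -274.0], [704.0, -249.0], [563.0, 333.0]]
```

```bash
cat >> h.py <<'E'
def pink(p,z=0.024,near=None):
    h=cv2.cvtColor(p['color'],cv2.COLOR_RGB2HSV); m=cv2.inRange(h,(160,140,130),(174,255,255))
    ys,xs=np.nonzero(m); P=np.array([onz(p,(x,y),z)[:2] for x,y in zip(xs,ys)])
    if near is not None: P=P[np.linalg.norm(P-near,axis=1)<0.12]
    r=cv2.minAreaRect((P*1000).astype(np.float32)); return r, cv2.boxPoints(r).round(0).tolist()
E
python3 - <<'E'
from h import *
for n in ['scene','side']:
    p=ctrl.read_camera(n)
    for z in (0.024,): print(n,pink(p,z,np.array([.635,-.155])))
    for t in ['jar','tin','dish_dark','dish_white','sign','spatula','lolly_stand']:
        for r in ctrl.look_for(p,t)[:1]: print(t,round(r['p'],2),toworld(p,r['position'])[:3].round(3))
E
```

```text
scene (((634.398193359375, -175.6400909423828), (170.08221435546875, 41.591339111328125), 78.42617797851562), [[597.0, -255.0], [638.0, -263.0], [672.0, -97.0], [631.0, -88.0]])Traceback (most recent call last):
  File "<stdin>", line 6, in <module>
ValueError: it knows: brown_box, guide_ends, marker, pink_box, slot_mouth, start, start_top
```

```bash
python3 - <<'E'
from h import *
a=ctrl.read_camera('scene');b=ctrl.read_camera('side')
print(pink(b,0.024,np.array([.635,-.17])))
p,q=pink(a,0.024,np.array([.635,-.17])),pink(b,0.024,np.array([.635,-.17]))
for z in (0.0,0.012,0.024,.03): print(z,pink(a,z,np.array([.635,-.17]))[0],pink(b,z,np.array([.635,-.17]))[0])
big=lambda p,x0,y0,w,h:cv2.resize(cv2.cvtColor(p['color'][y0:y0+h,x0:x0+w],cv2.COLOR_RGB2BGR),None,fx=4,fy=4,interpolation=cv2.INTER_CUBIC)
cv2.imwrite('pics/c1.png',np.hstack([big(a,110,210,100,100),big(b,220,150,100,100)]))
E
```

```text
(((634.223876953125, -178.7412567138672), (169.92601013183594, 40.91902542114258), 78.48811340332031), [[597.0, -258.0], [637.0, -266.0], [671.0, -100.0], [631.0, -91.0]])
0.0 ((620.7555541992188, -203.52371215820312), (168.4148406982422, 43.675567626953125), 78.42618560791016) ((644.9681396484375, -210.3466033935547), (164.39926147460938, 42.49369812011719), 78.48812866210938)
0.012 ((627.0286254882812, -191.9998321533203), (174.15884399414062, 42.87590408325195), 78.30046844482422) ((638.9939575195312, -197.49964904785156), (173.1954803466797, 41.70635223388672), 78.4880599975586)
0.024 ((634.362060546875, -175.56402587890625), (169.9016876220703, 41.827796936035156), 78.30047607421875) ((634.223876953125, -178.7412567138672), (169.92601013183594, 40.91902542114258), 78.48811340332031)
0.03 ((638.0286865234375, -167.3461456298828), (167.7730712890625, 41.303794860839844), 78.30045318603516) ((631.838623046875, -169.3619384765625), (168.29116821289062, 40.525367736816406), 78.4880142211914)
```

View pics/c1.png

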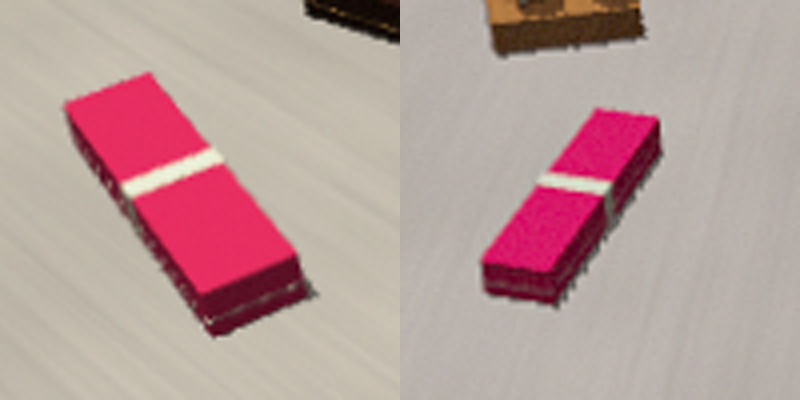

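The crops show the box's top face with the white band at scene 152,253 and side about 364,195. Both views put the top at z=24 mm with size 170x42, so the centre is about (0.634, -0.177) and the axis is at 78.4°. I'll hover over it.

```bash
cat >> h.py <<'E'
def go(pos,psi):
    "rotvec deg, shift mm in the tool axes from measured pose; psi = heading of tool y, tool down"
    s=ctrl.get_state(); r=R.from_quat(s['tcp_rot']); c,d=np.cos(np.radians(psi)),np.sin(np.radians(psi))
    T=R.from_matrix(np.array([[-d,c,0],[c,d,0],[0,0,-1.]])) ; m=T.as_matrix()
    if np.linalg.det(m)<0: raise 1
    print('rot',np.degrees((r.inv()*T).as_rotvec()).round(2),'mm',(r.inv().apply(np.array(pos)-s['eef_pos'])*1000).round(1),'at',s['eef_pos'].round(4),'t',round(s['time'],2),'F',s['contact_force'].round(2))
E
python3 -c "
from h import *
go([.625,-.22,.2],-11.6)"
```

```text
rot [ -0.    -0.   -63.86] mm [ 549.7 -305.1   53.3] at [ 0.1695 -0.6533  0.2533] t 1.3 F [-0.18 -0.42 -0.88]
```

Careful with the scale: shifts go in shares of 1000 mm and turns go in shares of 90 degrees. That gives: 550 mm / 1000 = 0.55, -305 mm / 1000 = -0.305, -64 degrees / 90 = -0.7111.

Emit:
send_rows(rows="0 0 -0.7111 0.55 -0.305 0.03 1;0 0 -0.7111 0.55 -0.305 0.03 1;0 0 -0.7111 0.55 -0.305 0.03 1;0 0 -0.7111 0.55 -0.305 0.03 1;0 0 -0.7111 0.55 -0.305 0.03 1;0 0 -0.7111 0.55 -0.305 0.03 1;0 0 -0.7111 0.55 -0.305 0.03 1;0 0 -0.7111 0.55 -0.305 0.03 1")

```text
time: 2.3
eef_pos: [0.5328, -0.3077, 0.2298]
tcp_rot: [0.774, 0.633, 0.0, 0.0]
contact_force: [-0.4, -0.3, -0.0]
opening: 0.995
finger_force: 0.0
```

Emit:
send_rows(rows="0 0 0 0 0 0 1;0 0 0 0 0 0 1")

```text
time: 2.55
eef_pos: [0.5315, -0.3092, 0.2295]
tcp_rot: [0.774, 0.633, -0.0, 0.0]
contact_force: [0.4, -0.8, 0.9]
opening: 0.996
finger_force: 0.0
```

```bash
python3 -c "
from h import *
go([.623,-.231,.2],-11.6)"
```

```text
rot [-0.02  0.03  0.19] mm [94.8 74.3 29.4] at [ 0.5315 -0.3092  0.2295] t 2.55 F [ 0.42 -0.79  0.89]
```

In the tool's units: 95 mm / 1000 = 0.095, 74 mm / 1000 = 0.074.

Emit:
send_rows(rows="0 0 0 0.095 0.074 0.03 1;0 0 0 0.095 0.074 0.03 1;0 0 0 0.095 0.074 0.03 1;0 0 0 0.095 0.074 0.03 1")

```text
time: 3.05
eef_pos: [0.6222, -0.2323, 0.1995]
tcp_rot: [0.775, 0.632, -0.0, 0.0]
contact_force: [-1.0, 0.2, -0.6]
opening: 0.998
finger_force: 0.0
```

```bash
python3 - <<'E'
from h import *
p=ctrl.read_camera('wrist'); save(p,'w1')
print(ray(p,(320,240)))
print(pink(p,.024,np.array([.634,-.177])))
print(proj(p,[[.634,-.177,.024],[.617,-.26,.024],[.651,-.093,.024]]))
go([.623,-.231,.2],-11.6)
E
```

```text
(array([ 0.63826083, -0.15573748,  0.31975836]), array([-0.06129723, -0.31055621, -0.94864932]))
(((634.5704956054688, -178.93161010742188), (167.83729553222656, 41.10688018798828), 78.35025024414062), [[597.0, -257.0], [638.0, -265.0], [672.0, -101.0], [631.0, -93.0]])
[[319.31441577 143.79034326]
 [319.24501178 248.87492729]
 [319.10818422  19.33867066]]
rot [0.02 0.04 0.01] mm [ 1.8  0.6 -0. ] at [ 0.622  -0.2327  0.2   ] t 3.1 F [-0.22  0.48  0.11]
```

View pics/w1.png

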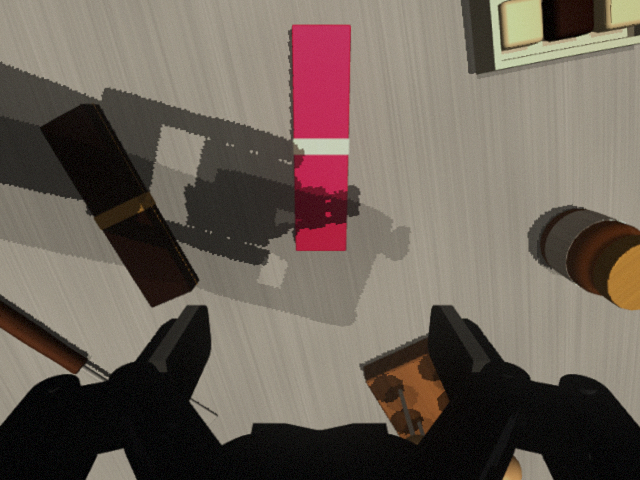

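Wrist view: pink box upright at u≈320, rows 25–250, with the shadow of the gripper over it and the lolly stand at (400,390) well behind. All three views agree on (0.6345, -0.179) at 78.4°. I'll descend onto the rear end.

In the tool's units: 176 mm / 1000 = 0.176, 174 mm / 1000 = 0.174.

Emit:
send_rows(rows="0 0 0 0 0.001 0.055 1;0 0 0 0 0.001 0.105 1;0 0 0 0 0.001 0.145 1;0 0 0 0 0.001 0.165 1;0 0 0 0 0.001 0.174 1;0 0 0 0 0.001 0.176 1;0 0 0 0 0.001 0.176 1", grip_force=40)

```text
time: 3.98
eef_pos: [0.6249, -0.2317, 0.0253]
tcp_rot: [0.774, 0.633, 0.001, 0.001]
contact_force: [0.3, -0.1, 0.1]
opening: 1.003
finger_force: 0.0
```

Emit:
send_rows(rows="0 0 0 0 0 0 0;0 0 0 0 0 0 -0.3;0 0 0 0 0 0 -1;0 0 0 0 0 0 -1;0 0 0 0 0 0 -1;0 0 0 0 0 0 -1", grip_force=40)

```text
time: 4.72
eef_pos: [0.6243, -0.2312, 0.0242]
tcp_rot: [0.774, 0.633, 0.0, 0.001]
contact_force: [0.6, 0.4, 4.5]
opening: 0.482
finger_force: 43.9
```

In the tool's units: -126 mm / 1000 = -0.126, -110 mm / 1000 = -0.11.

Emit:
send_rows(rows="0 0 0 0 0 -0.005 -1;0 0 0 0 0 -0.015 -1;0 0 0 0 0 -0.04 -1;0 0 0 0 0 -0.075 -1;0 0 0 0 0 -0.11 -1;0 0 0 0 0 -0.126 -1;0 0 0 0 0 -0.126 -1", grip_force=60)

```text
time: 5.6
eef_pos: [0.6243, -0.2313, 0.1506]
tcp_rot: [0.774, 0.633, 0.0, 0.001]
contact_force: [-0.1, -0.3, -2.8]
opening: 0.475
finger_force: 61.7
```

```bash
python3 -c "
from h import *
go([.654,.06,.16],12.5)"
```

```text
rot [  0.11   0.07 -23.96] mm [291.4 -28.7  -9.7] at [ 0.6243 -0.2313  0.1506] t 5.6 F [-0.1  -0.29 -2.84]
```

In the tool's units: 291 mm / 1000 = 0.291, 290 mm / 1000 = 0.29, -24 degrees / 90 = -0.2667.

Emit:
send_rows(rows="0 0 -0.0556 0.03 -0.003 -0.005 -1;0 0 -0.1333 0.08 -0.008 -0.01 -1;0 0 -0.2 0.135 -0.015 -0.01 -1;0 0 -0.2667 0.19 -0.02 -0.01 -1;0 0 -0.2667 0.24 -0.025 -0.01 -1;0 0 -0.2667 0.275 -0.029 -0.01 -1;0 0 -0.2667 0.29 -0.029 -0.01 -1;0 0 -0.2667 0.291 -0.029 -0.01 -1")

```text
time: 6.6
eef_pos: [0.6527, 0.0602, 0.1579]
tcp_rot: [0.625, 0.781, -0.001, -0.001]
contact_force: [-0.6, -0.8, -2.0]
opening: 0.477
finger_force: 61.6
```

Emit:
send_rows(rows="0 0 0 0 0 0 -1;0 0 0 0 0 0 -1")

```text
time: 6.85
eef_pos: [0.6533, 0.0585, 0.1594]
tcp_rot: [0.626, 0.78, -0.0, -0.0]
contact_force: [0.1, -0.1, -1.4]
opening: 0.477
finger_force: 61.6
```

```bash
python3 - <<'E'
from h import *
p=ctrl.read_camera('wrist'); save(p,'w2'); s=ctrl.get_state();print(s['eef_pos'],s['opening'])
for t in ['pink_box','slot_mouth','guide_ends','start_top']:
    for r in ctrl.look_for(p,t)[:2]:
        w=toworld(p,r['position'])[:3]; print(t,round(r['p'],2),w.round(3),proj(p,w).round(0))
E
```

```text
[0.65327912 0.05861024 0.15947217] 0.4779052652952527
guide_ends 0.65 [0.532 0.17  0.032] [[157.  15.]]
```

View pics/w2.png

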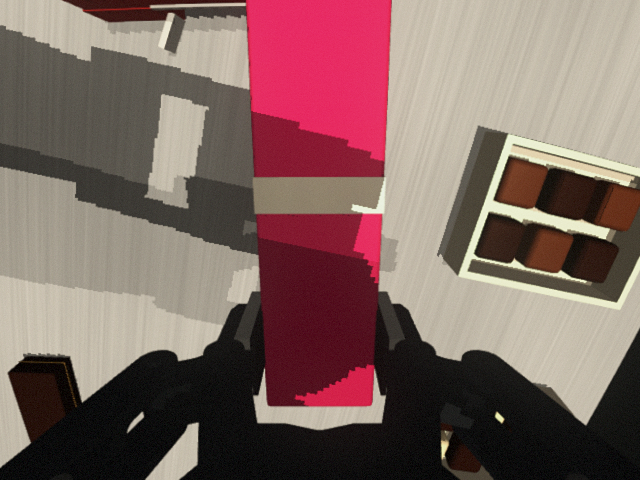

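The box is held straight (u≈320). One guide shows at about (172,33), at the upper left edge, and the mouth is partly hidden by the box. I'll rise and shift sideways for a clear view.

In the tool's units: -90 mm / 1000 = -0.09, -80 mm / 1000 = -0.08.

Emit:
send_rows(rows="0 0 0 0.015 0.015 -0.03 -1;0 0 0 0.035 0.035 -0.06 -1;0 0 0 0.045 0.055 -0.08 -1;0 0 0 0.05 0.06 -0.09 -1;0 0 0 0.05 0.06 -0.09 -1;0 0 0 0.05 0.06 -0.09 -1")

```text
time: 7.85
eef_pos: [0.6999, 0.1211, 0.2478]
tcp_rot: [0.626, 0.78, -0.001, -0.001]
contact_force: [-0.6, -0.0, -1.7]
opening: 0.475
finger_force: 61.7
```

```bash
python3 - <<'E'
from h import *
p=ctrl.read_camera('wrist'); save(p,'w3'); s=ctrl.get_state();print(s['eef_pos'],s['opening'])
for t in ['slot_mouth','guide_ends','start_top']:
    for r in ctrl.look_for(p,t)[:2]:
        w=toworld(p,r['position'])[:3]; print(t,round(r['p'],2),w.round(3),proj(p,w).round(0))
E
```

```text
[0.69988402 0.12109907 0.24767173] 0.4741329541065474
slot_mouth 0.69 [0.553 0.214 0.062] [[154.  53.]]
guide_ends 0.89 [0.551 0.213 0.057] [[155.  56.]]
```

View pics/w3.png

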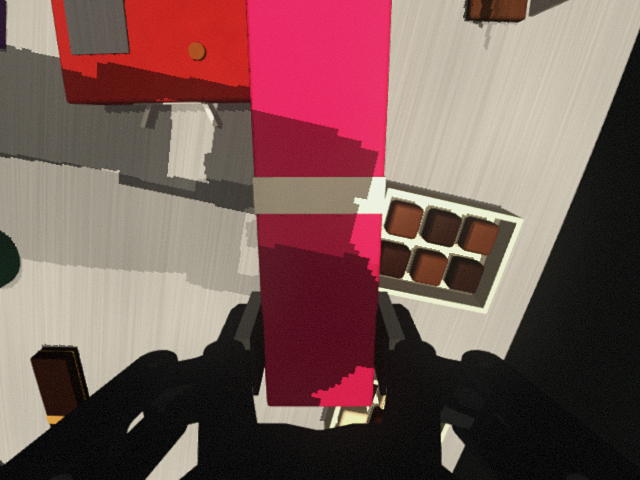

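The red marker's front edge runs along row ~103 (68..248). The guides show at (146,126)–(156,104) and (216,123)–(206,103), and the tool is nearly aligned. I'll fit the edges.

```bash
python3 - <<'E'
from h import *
p=ctrl.read_camera('wrist')
h=cv2.cvtColor(p['color'],cv2.COLOR_RGB2HSV)
m=(cv2.inRange(h,(0,150,30),(8,255,255))|cv2.inRange(h,(176,150,30),(180,255,255)))
m[:, 250:]=0; m[130:]=0
pts=[]
for u in range(75,245):
    v=np.nonzero(m[:,u])[0]
    if len(v): pts.append((u,v.max()))
pts=np.array(pts); print(pts[::12].tolist())
for z in (0.03,.06):
    P=np.array([onz(p,x,z)[:2] for x in pts+[0,.5]]); 
    vx,vy,x0,y0=cv2.fitLine(P.astype(np.float32),cv2.DIST_HUBER,0,.001,.001).ravel(); print(z,np.degrees(np.arctan2(vy,vx)),x0,y0, 'at corner',onz(p,(67,103),z).round(4))
c=p['color'][80:150,120:250]; cv2.imwrite('pics/c3.png',cv2.resize(cv2.cvtColor(c,cv2.COLOR_RGB2BGR),None,fx=6,fy=6,interpolation=cv2.INTER_CUBIC))
E
```

```text
[[75, 102], [87, 103], [99, 104], [111, 104], [123, 103], [135, 102], [147, 101], [159, 101], [171, 101], [183, 100], [195, 100], [207, 102], [219, 102], [231, 102], [243, 102]]
0.03 12.37172 0.54916674 0.17855558 at corner [0.4683 0.1617 0.03  ]
0.06 12.371773 0.56111443 0.18023297 at corner [0.4874 0.1649 0.06  ]
```

View pics/c3.png

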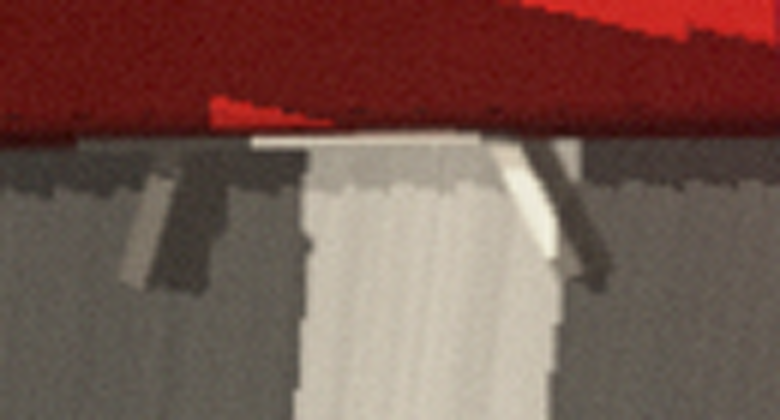

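```bash
python3 - <<'E'
from h import *
p=ctrl.read_camera('wrist')
a=np.radians(102.5); X=np.array([np.cos(a),np.sin(a)]); Y=np.array([-X[1],X[0]]); o=np.array([.556,.180])
f=lambda uv,z:(lambda w:[round(1000*(w-o)@X,1),round(1000*(w-o)@Y,1)])(onz(p,uv,z)[:2])
for n,uv,z in [('L end left',(140,127.5),.02),('L end right',(145,127.5),.02),('R end left',(210,123.7),.02),('R end right',(213.5,123.5),.02),
 ('L top mouth',(147,109),.02),('R top mouth L',(200,104),.02),('shadow end R',(219,127.5),0),('shadow L end',(152,128),0)]: print(n,f(uv,z))
# box edges in same picture, z of top approx = tcp z -0.001
s=ctrl.get_state(); print(s['eef_pos'])
print('button pred', proj(p,[*(o+.1*X-.03*Y),.083]).round(1), 'center', (o+.075*X).round(4))
Z=s['eef_pos'][2]
h=cv2.cvtColor(p['color'],cv2.COLOR_RGB2HSV); m=cv2.inRange(h,(160,140,40),(174,255,255))
for v in (40,100,160,240,300,360,395):
    xs=np.nonzero(m[v])[0]; l,r=xs.min(),xs.max()+1
    print(v,l,r,[ (lambda w: (R.from_quat(s['tcp_rot']).inv().apply(w-s['eef_pos'])*1000).round(1).tolist())(onz(p,(u,v),Z)) for u in (l,r)])
E
```

```text
L end left [np.float64(-20.7), np.float64(31.9)]
L end right [np.float64(-20.8), np.float64(27.3)]
R end left [np.float64(-18.1), np.float64(-31.7)]
R end right [np.float64(-18.0), np.float64(-34.9)]
L top mouth [np.float64(-5.0), np.float64(23.5)]
R top mouth L [np.float64(-1.3), np.float64(-24.2)]
shadow end R [np.float64(-22.1), np.float64(-34.4)]
shadow L end [np.float64(-21.9), np.float64(29.6)]
[0.7006589  0.12141629 0.24896859]
button pred [[168.3 -59.1]] center [0.5398 0.2532]
40 248 389 [[98.7, -20.2, 0.0], [98.7, 20.4, -0.0]]
100 251 387 [[82.1, -20.1, 0.0], [82.1, 20.6, -0.0]]
160 254 384 [[64.3, -20.1, 0.0], [64.3, 20.5, -0.0]]
240 259 380 [[38.0, -19.8, 0.0], [38.0, 20.5, -0.0]]
300 262 377 [[15.8, -19.8, 0.0], [15.8, 20.6, -0.0]]
360 266 374 [[-9.1, -19.5, 0.0], [-9.1, 20.7, -0.0]]
395 268 372 [[-25.2, -19.5, 0.0], [-25.2, 20.7, -0.0]]
```

```bash
python3 - <<'E'
from h import *
a=ctrl.read_camera('scene'); b=ctrl.read_camera('side')
print('jar',onz(a,(328,237),0).round(3),onz(b,(380,260),0).round(3),'dish',onz(b,(173,297),0).round(3),onz(b,(182,254),.03).round(3))
go([.5944,.0091,.1],12.5)
E
```

```text
jar [0.382 0.    0.   ] [0.365 0.004 0.   ] dish [0.745 0.14  0.   ] [0.751 0.05  0.03 ]
rot [-0.02 -0.    0.03] mm [ -86.7 -128.3  149.3] at [0.7008 0.1216 0.2493] t 8.25 F [-0.6  -0.11 -1.59]
```

In the tool's units: 149 mm / 1000 = 0.149, -128 mm / 1000 = -0.128.

Emit:
send_rows(rows="0 0 0 -0.02 -0.03 0.015 -1;0 0 0 -0.05 -0.07 0.045 -1;0 0 0 -0.075 -0.105 0.085 -1;0 0 0 -0.087 -0.125 0.12 -1;0 0 0 -0.087 -0.128 0.142 -1;0 0 0 -0.087 -0.128 0.149 -1;0 0 0 -0.087 -0.128 0.149 -1")

```text
time: 9.12
eef_pos: [0.5954, 0.0092, 0.1009]
tcp_rot: [0.626, 0.78, 0.0, 0.0]
contact_force: [0.2, -0.5, -0.8]
opening: 0.477
finger_force: 61.6
```

```bash
python3 - <<'E'
from h import *
p=ctrl.read_camera('wrist'); save(p,'w4'); go([.5944,.0091,.0265],12.5)
print(proj(p,[[.5565,.18,0.02],[.5565+.0043,.18-.0195,.02]]))
E
```

```text
rot [0.11 0.04 0.06] mm [ 0.3 -1.7 75.1] at [0.596  0.0092 0.1017] t 9.18 F [-0.54 -0.18 -1.84]
[[ 316.14771249 -110.50358623]
 [ 316.12900167  -60.58756999]]
```

View pics/w4.png

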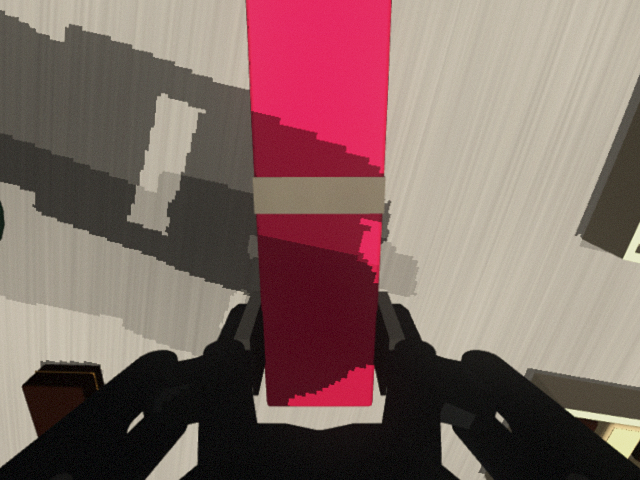

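The box is still held straight and the mouth is out of view ahead. The path down is free, so I'll lower it to just above the counter.

In the tool's units: 74.5 mm / 1000 = 0.0745, 73 mm / 1000 = 0.073.

Emit:
send_rows(rows="0 0 0 0 -0.0015 0.025 -1;0 0 0 0 -0.0015 0.05 -1;0 0 0 0 -0.0015 0.067 -1;0 0 0 0 -0.0015 0.073 -1;0 0 0 0 -0.0015 0.0745 -1;0 0 0 0 -0.0015 0.0745 -1")

```text
time: 9.93
eef_pos: [0.5942, 0.0087, 0.0269]
tcp_rot: [0.626, 0.78, 0.0, 0.001]
contact_force: [-0.1, -0.3, -1.5]
opening: 0.477
finger_force: 61.7
```

```bash
python3 - <<'E'
from h import *
go([.5565+.2164*.115,.18-.9763*.115,.0265],12.5)
for c in ('scene','side'):
    p=ctrl.read_camera(c); save(p,c+'5')
    print(c,pink(p,.0255,np.array([.583,.061])))
E
```

```text
rot [0.09 0.03 0.05] mm [60.4  0.3  0.4] at [0.5942 0.0087 0.0269] t 9.93 F [-0.1  -0.25 -1.47]
scene (((588.3482666015625, 64.53251647949219), (55.08282470703125, 169.16883850097656), 14.825840950012207), [[540.0, 139.0], [583.0, -24.0], [637.0, -10.0], [593.0, 153.0]])
side (((582.8914794921875, 59.47232437133789), (41.06525421142578, 171.64276123046875), 13.041028022766113), [[544.0, 138.0], [582.0, -29.0], [622.0, -20.0], [584.0, 148.0]])
```

In the tool's units: 31 mm / 1000 = 0.031, 28 mm / 1000 = 0.028.

Emit:
send_rows(rows="0 0 0 0.004 0 0 -1;0 0 0 0.008 0 0 -1;0 0 0 0.012 0 0 -1;0 0 0 0.016 0 0 -1;0 0 0 0.02 0 0 -1;0 0 0 0.024 0 0 -1;0 0 0 0.028 0 0 -1;0 0 0 0.031 0 0 -1")

```text
time: 11.02
eef_pos: [0.5866, 0.0392, 0.026]
tcp_rot: [0.626, 0.78, 0.0, -0.0]
contact_force: [0.1, 0.4, -1.9]
opening: 0.473
finger_force: 61.7
```

In the tool's units: 8 mm / 1000 = 0.008, 6 mm / 1000 = 0.006.

Emit:
send_rows(rows="0 0 0 0.002 0 0 -1;0 0 0 0.004 0 0 -1;0 0 0 0.006 0 0 -1;0 0 0 0.008 0 0 -1")

```text
time: 11.52
eef_pos: [0.5859, 0.0467, 0.0265]
tcp_rot: [0.626, 0.78, 0.001, 0.001]
contact_force: [2.9, -1.7, -2.0]
opening: 0.48
finger_force: 61.6
```

In the tool's units: 8 mm / 1000 = 0.008, 6 mm / 1000 = 0.006.

Emit:
send_rows(rows="0 0 0 0.002 0 0 -1;0 0 0 0.004 0 0 -1;0 0 0 0.006 0 0 -1;0 0 0 0.008 0 0 -1")

```text
time: 12.02
eef_pos: [0.5841, 0.0546, 0.0265]
tcp_rot: [0.626, 0.78, 0.001, 0.001]
contact_force: [4.3, -1.4, -1.7]
opening: 0.478
finger_force: 61.7
```

Emit:
send_rows(rows="0 0 0 0 0.0005 0 -1;0 0 0 0 0.001 0 -1;0 0 0 0 0.001 0 -1")

```text
time: 12.4
eef_pos: [0.5842, 0.0549, 0.026]
tcp_rot: [0.626, 0.78, 0.0, -0.0]
contact_force: [3.5, -1.6, -1.0]
opening: 0.479
finger_force: 61.7
```

```bash
python3 - <<'E'
from h import *
s=ctrl.get_state(); go([.5565+.2164*.115,.18-.9763*.115,.0265],12.5); print(s['wrist_torque'])
w=s['eef_pos'][:2]-[.5565,.18]; print('xm',w@[-.2164,.9763],'ym',w@[-.9763,-.2164])
p=ctrl.read_camera('side'); save(p,'s6'); print(pink(p,.0255,np.array([.574,.105])))
E
```

```text
rot [-0.01 -0.01  0.04] mm [13.2  0.1 -0.5] at [0.5842 0.0549 0.026 ] t 12.4 F [ 3.51 -1.58 -1.05]
[-0.2241264  -0.65685525 -0.42800113]
xm -0.12816963726486028 ym 4.1134650867989235e-05
(((578.517578125, 84.26057434082031), (39.97501754760742, 124.48125457763672), 13.711194038391113), [[544.0, 140.0], [574.0, 19.0], [613.0, 29.0], [583.0, 149.0]])
```

Emit:
send_rows(rows="0 0 0 0 0.0007 0 -1;0 0 0 0 0.0015 0 -1;0 0 0 0 0.0015 0 -1")

```text
time: 12.82
eef_pos: [0.5845, 0.0554, 0.0253]
tcp_rot: [0.625, 0.78, -0.001, -0.001]
contact_force: [0.1, 0.9, -1.4]
opening: 0.479
finger_force: 61.7
```

```bash
python3 - <<'E'
from h import *
s=ctrl.get_state(); go([.5565+.2164*.115,.18-.9763*.115,.0265],12.5); print(s['wrist_torque'])
p=ctrl.read_camera('wrist'); Z=s['eef_pos'][2]
h=cv2.cvtColor(p['color'],cv2.COLOR_RGB2HSV); m=cv2.inRange(h,(160,140,40),(174,255,255))
for v in (40,100,160,240,300,360,395):
    xs=np.nonzero(m[v])[0]; l,r=xs.min(),xs.max()+1
    print(v,l,r,[ (R.from_quat(s['tcp_rot']).inv().apply(onz(p,(u,v),Z)-s['eef_pos'])*1000).round(1).tolist() for u in (l,r)])
save(p,'w6')
E
```

```text
rot [-0.17 -0.05  0.1 ] mm [12.7 -0.4 -1.2] at [0.5845 0.0554 0.0253] t 12.82 F [ 0.11  0.94 -1.43]
[ 0.0230836  -0.14559395 -0.09042904]
40 248 390 [[98.8, -20.2, 0.1], [98.7, 20.9, 0.0]]
100 251 387 [[82.2, -20.1, 0.1], [82.2, 20.8, 0.0]]
160 254 384 [[64.3, -20.0, 0.1], [64.3, 20.7, -0.0]]
240 258 380 [[37.9, -20.0, 0.1], [37.9, 20.7, -0.0]]
300 262 375 [[15.6, -19.7, 0.1], [15.7, 20.0, -0.0]]
360 265 372 [[-9.3, -19.8, 0.0], [-9.2, 20.1, -0.1]]
395 267 372 [[-25.4, -19.8, 0.0], [-25.3, 20.9, -0.1]]
```

View pics/w6.png

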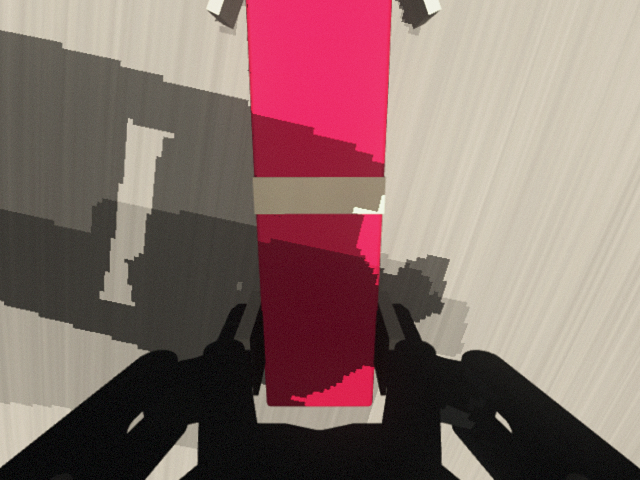

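The forces are gone. Guide ends show at about (222,15) and (425,15), roughly centred on the box. I'll continue to just short of the shallowest stop position.

In the tool's units: 12 mm / 1000 = 0.012, 10 mm / 1000 = 0.01.

Emit:
send_rows(rows="0 0 0 0.002 0.0003 -0.0005 -1;0 0 0 0.004 0.0005 -0.001 -1;0 0 0 0.006 0.0005 -0.001 -1;0 0 0 0.008 0.0005 -0.001 -1;0 0 0 0.01 0.0005 -0.001 -1;0 0 0 0.012 0.0005 -0.001 -1")

```text
time: 13.62
eef_pos: [0.5835, 0.0671, 0.027]
tcp_rot: [0.626, 0.78, -0.0, -0.0]
contact_force: [0.0, 0.8, -2.4]
opening: 0.479
finger_force: 61.7
```

```bash
cat > st.py <<'E'
from h import *
s=ctrl.get_state(); w=s['eef_pos'][:2]-[.5565,.18]; F=s['contact_force'][:2]
print('t',round(s['time'],2),'xm %.1f ym %.1f z %.1f'%(1e3*w@[-.2164,.9763],1e3*w@[-.9763,-.2164],1e3*s['eef_pos'][2]),'Fx %.2f Fy %.2f'%(F@[-.2164,.9763],F@[-.9763,-.2164]),s['contact_force'][2].round(2),'tq',s['wrist_torque'].round(2))
E
python3 st.py
```

```text
t 13.62 xm -116.1 ym -1.9 z 27.0 Fx 0.73 Fy -0.18 -2.44 tq [-0.01  0.    0.02]
```

In the tool's units: 14 mm / 1000 = 0.014, 12 mm / 1000 = 0.012.

Emit:
send_rows(rows="0 0 0 0.002 0 0 -1;0 0 0 0.004 0 0 -1;0 0 0 0.006 0 0 -1;0 0 0 0.008 0 0 -1;0 0 0 0.01 0 0 -1;0 0 0 0.012 0 0 -1;0 0 0 0.014 0 0 -1")

```text
time: 14.5
eef_pos: [0.5805, 0.0808, 0.027]
tcp_rot: [0.626, 0.78, 0.0, 0.0]
contact_force: [-0.2, -0.1, -1.5]
opening: 0.48
finger_force: 61.7
```

In the tool's units: 3 mm / 1000 = 0.003, 2 mm / 1000 = 0.002.

Emit:
send_rows(rows="0 0 0 0.001 0 0 -1;0 0 0 0.002 0 0 -1;0 0 0 0.003 0 0 -1")

```text
time: 14.88
eef_pos: [0.5799, 0.0836, 0.027]
tcp_rot: [0.626, 0.78, 0.0, 0.0]
contact_force: [0.0, -0.5, -0.7]
opening: 0.48
finger_force: 61.7
```

```bash
python3 st.py
```

```text
t 14.88 xm -99.2 ym -1.9 z 27.0 Fx -0.49 Fy 0.08 -0.7 tq [-0.06 -0.04 -0.06]
```

In the tool's units: 4 mm / 1000 = 0.004, 3 mm / 1000 = 0.003.

Emit:
send_rows(rows="0 0 0 0.001 0 0 -1;0 0 0 0.002 0 0 -1;0 0 0 0.003 0 0 -1;0 0 0 0.004 0 0 -1")

```text
time: 15.38
eef_pos: [0.579, 0.0875, 0.027]
tcp_rot: [0.626, 0.78, -0.0, -0.0]
contact_force: [-0.3, -1.0, -1.2]
opening: 0.474
finger_force: 61.7
```

In the tool's units: 3 mm / 1000 = 0.003, 2 mm / 1000 = 0.002.

Emit:
send_rows(rows="0 0 0 0.001 0 0 -1;0 0 0 0.002 0 0 -1;0 0 0 0.003 0 0 -1")

```text
time: 15.75
eef_pos: [0.5783, 0.0904, 0.027]
tcp_rot: [0.626, 0.78, 0.0, -0.0]
contact_force: [-1.0, -0.2, -2.0]
opening: 0.48
finger_force: 61.7
```

In the tool's units: 4 mm / 1000 = 0.004, 3 mm / 1000 = 0.003.

Emit:
send_rows(rows="0 0 0 0.001 0 0 -1;0 0 0 0.002 0 0 -1;0 0 0 0.003 0 0 -1;0 0 0 0.004 0 0 -1")

```text
time: 16.25
eef_pos: [0.5775, 0.0944, 0.027]
tcp_rot: [0.626, 0.78, 0.0, -0.0]
contact_force: [-0.8, -0.1, -2.0]
opening: 0.476
finger_force: 61.7
```

In the tool's units: 4 mm / 1000 = 0.004, 3 mm / 1000 = 0.003.

Emit:
send_rows(rows="0 0 0 0.001 0 0 -1;0 0 0 0.002 0 0 -1;0 0 0 0.003 0 0 -1;0 0 0 0.004 0 0 -1")

```text
time: 16.75
eef_pos: [0.5766, 0.0983, 0.027]
tcp_rot: [0.626, 0.78, 0.0, 0.0]
contact_force: [-0.7, -0.1, -1.4]
opening: 0.474
finger_force: 61.7
```

In the tool's units: 4 mm / 1000 = 0.004, 3 mm / 1000 = 0.003.

Emit:
send_rows(rows="0 0 0 0.001 -0.0002 0 -1;0 0 0 0.002 -0.0004 0 -1;0 0 0 0.003 -0.0004 0 -1;0 0 0 0.004 -0.0004 0 -1")

```text
time: 17.25
eef_pos: [0.5753, 0.1021, 0.027]
tcp_rot: [0.626, 0.78, 0.0, 0.0]
contact_force: [0.1, 0.2, -1.4]
opening: 0.478
finger_force: 61.7
```

In the tool's units: 4 mm / 1000 = 0.004, 3 mm / 1000 = 0.003.

Emit:
send_rows(rows="0 0 0 0.001 0 0 -1;0 0 0 0.002 0 0 -1;0 0 0 0.003 0 0 -1;0 0 0 0.004 0 0 -1")

```text
time: 17.75
eef_pos: [0.5745, 0.106, 0.027]
tcp_rot: [0.626, 0.78, 0.0, 0.0]
contact_force: [-0.2, 0.1, -1.9]
opening: 0.477
finger_force: 61.7
```

In the tool's units: 4 mm / 1000 = 0.004, 3 mm / 1000 = 0.003.

Emit:
send_rows(rows="0 0 0 0.001 0 0 -1;0 0 0 0.002 0 0 -1;0 0 0 0.003 0 0 -1;0 0 0 0.004 0 0 -1")

```text
time: 18.25
eef_pos: [0.5736, 0.1099, 0.027]
tcp_rot: [0.626, 0.78, -0.0, -0.0]
contact_force: [-1.0, 0.1, -1.2]
opening: 0.481
finger_force: 61.7
```

In the tool's units: 4 mm / 1000 = 0.004, 3 mm / 1000 = 0.003.

Emit:
send_rows(rows="0 0 0 0.001 -0.0002 0 -1;0 0 0 0.002 -0.0003 0 -1;0 0 0 0.003 -0.0003 0 -1;0 0 0 0.004 -0.0003 0 -1")

```text
time: 18.75
eef_pos: [0.5724, 0.1137, 0.027]
tcp_rot: [0.626, 0.78, 0.0, -0.0]
contact_force: [0.4, -0.1, -1.3]
opening: 0.472
finger_force: 61.7
```

In the tool's units: 4 mm / 1000 = 0.004, 3 mm / 1000 = 0.003.

Emit:
send_rows(rows="0 0 0 0.001 0 0 -1;0 0 0 0.002 0 0 -1;0 0 0 0.003 0 0 -1;0 0 0 0.004 0 0 -1")

```text
time: 19.25
eef_pos: [0.5715, 0.1177, 0.027]
tcp_rot: [0.626, 0.78, 0.0, -0.0]
contact_force: [-0.4, -0.2, -1.2]
opening: 0.478
finger_force: 61.7
```

In the tool's units: 4 mm / 1000 = 0.004, 3 mm / 1000 = 0.003.

Emit:
send_rows(rows="0 0 0 0.001 0 0 -1;0 0 0 0.002 0 0 -1;0 0 0 0.003 0 0 -1;0 0 0 0.004 0 0 -1")

```text
time: 19.75
eef_pos: [0.5707, 0.1215, 0.027]
tcp_rot: [0.626, 0.78, -0.0, 0.0]
contact_force: [0.4, -0.6, -1.9]
opening: 0.478
finger_force: 61.6
```

Emit:
send_rows(rows="0 0 0 0.001 0 0 -1;0 0 0 0.002 0 0 -1;0 0 0 0.003 0 0 -1;0 0 0 0.004 0 0 -1")

```text
time: 20.25
eef_pos: [0.5703, 0.1242, 0.0272]
tcp_rot: [0.625, 0.78, -0.001, 0.001]
contact_force: [1.9, -7.2, -1.7]
opening: 0.474
finger_force: 61.6
```

In the tool's units: 1.5 mm / 1000 = 0.0015, 1 mm / 1000 = 0.001.

Emit:
send_rows(rows="0 0 0 0 0 0 -1;0 0 0 -0.0005 0 0.0005 -1;0 0 0 -0.0007 0 0.001 -1;0 0 0 -0.0007 0 0.0015 -1;0 0 0 -0.0007 0 0.0015 -1")

```text
time: 20.88
eef_pos: [0.5705, 0.1237, 0.0262]
tcp_rot: [0.625, 0.78, -0.0, 0.001]
contact_force: [0.9, -6.3, 1.5]
opening: 0.476
finger_force: 62.0
```

```bash
python3 st.py
```

```text
t 20.88 xm -58.0 ym -1.5 z 26.2 Fx -6.33 Fy 0.45 1.5 tq [-0.79  0.12  0.17]
```

Firm axial stop felt at about 6–7 N, with the box resting on the counter. I'll ease off slightly and release.

In the tool's units: -0.6 mm / 1000 = -0.0006, -0.4 mm / 1000 = -0.0004.

Emit:
send_rows(rows="0 0 0 -0.0004 0 0 -1;0 0 0 -0.0006 0 0 -1;0 0 0 -0.0006 0 0 -1;0 0 0 -0.0006 0 0 -1", grip_force=30)

```text
time: 21.38
eef_pos: [0.5706, 0.1233, 0.0262]
tcp_rot: [0.625, 0.78, -0.0, 0.001]
contact_force: [0.1, -5.7, 1.5]
opening: 0.48
finger_force: 62.0
```

Emit:
send_rows(rows="0 0 0 0 0 0 0.1;0 0 0 0 0 0 0.4;0 0 0 0 0 0 0.6;0 0 0 0 0 0 0.6;0 0 0 0 0 0 0.6")

```text
time: 22.0
eef_pos: [0.5701, 0.1242, 0.0255]
tcp_rot: [0.626, 0.78, 0.0, -0.0]
contact_force: [1.3, -0.3, -0.6]
opening: 0.798
finger_force: 0.0
```

```bash
python3 st.py; python3 - <<'E'
from h import *
p=ctrl.read_camera('wrist'); s=ctrl.get_state(); save(p,'w7')
h=cv2.cvtColor(p['color'],cv2.COLOR_RGB2HSV); m=cv2.inRange(h,(160,140,40),(174,255,255))
for v in (100,160,240,300,360,395):
    xs=np.nonzero(m[v])[0]; l,r=xs.min(),xs.max()+1
    print(v,l,r,[ (R.from_quat(s['tcp_rot']).inv().apply(onz(p,(u,v),.024)-s['eef_pos'])*1000).round(1).tolist() for u in (l,r)])
E
```

```text
t 22.0 xm -57.4 ym -1.2 z 25.5 Fx -0.62 Fy -1.17 -0.62 tq [-0.02 -0.02  0.  ]Traceback (most recent call last):
  File "<stdin>", line 5, in <module>
    return umr_minimum(a, axis, None, out, keepdims, initial, where)
ValueError: zero-size array to reduction operation minimum which has no identity
```

View pics/w7.png

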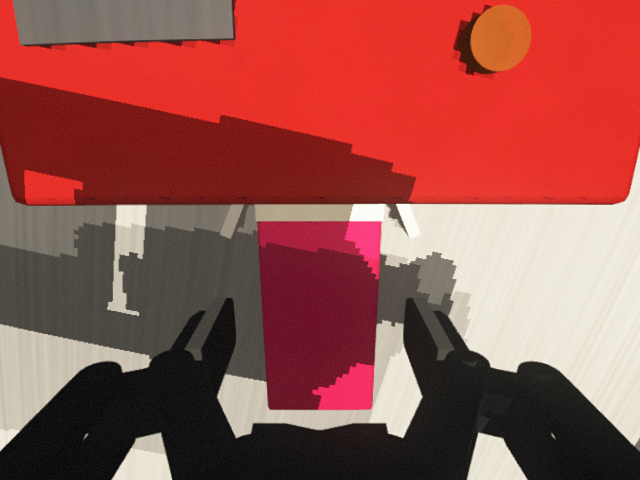

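The box sits straight in the slot with its rear end at (320,408). The guides are at (232,220) and (405,220), and both fingers are clear of the box. I'll go up, shut the fingers and move over the button.

In the tool's units: -130 mm / 1000 = -0.13, -125 mm / 1000 = -0.125.

Emit:
send_rows(rows="0 0 0 0 0 -0.008 0.6;0 0 0 0 0 -0.025 0.6;0 0 0 0 0 -0.06 0.6;0 0 0 0 0 -0.1 0.2;0 0 0 0 0 -0.125 -0.5;0 0 0 0 0 -0.13 -1;0 0 0 0 0 -0.13 -1")

```text
time: 22.92
eef_pos: [0.57, 0.1241, 0.1557]
tcp_rot: [0.626, 0.78, 0.0, 0.0]
contact_force: [0.4, -0.2, 0.4]
opening: 0.002
finger_force: 0.0
```

```bash
python3 - <<'E'
from h import *
go([.565,.285,.13],12.5)
p=ctrl.read_camera('wrist'); save(p,'w8')
h=cv2.cvtColor(p['color'],cv2.COLOR_RGB2HSV); m=cv2.inRange(h,(50,120,60),(75,255,255))
k,l,st,ce=cv2.connectedComponentsWithStats(m); i=1+st[1:,4].argmax() if k>1 else 0; print('green',st[i],ce[i], onz(p,ce[i],.081) if k>1 else '')
m=cv2.inRange(h,(160,140,40),(174,255,255)); ys,xs=np.nonzero(m); P=np.array([onz(p,u,.024)[:2] for u in zip(xs,ys)])-[.558,.18]
q=np.c_[P@[-.2164,.9763],P@[-.9763,-.2164]]*1000; q=q[(abs(q[:,1])<40)&(q[:,0]<0)&(q[:,0]>-150)]; print('box rear xm',np.percentile(q[:,0],[0.2,1,2]).round(1),'ym',np.percentile(q[:,1],[1,99]).round(1))
E
```

```text
rot [0.02 0.   0.04] mm [158.1  30.1  25.7] at [0.57   0.1241 0.1557] t 22.93 F [ 0.43 -0.19  0.37]
green [ 27 354   2   2   2] [ 27.5 354.5] [0.40679508 0.02416615 0.081     ]
box rear xm [-90.5 -89.7 -88.9] ym [-19.9  19.6]
```

In the tool's units: 158 mm / 1000 = 0.158, 150 mm / 1000 = 0.15.

Emit:
send_rows(rows="0 0 0 0.04 0.008 0 -1;0 0 0 0.09 0.017 0 -1;0 0 0 0.13 0.025 0.005 -1;0 0 0 0.15 0.029 0.015 -1;0 0 0 0.158 0.03 0.022 -1;0 0 0 0.158 0.03 0.026 -1;0 0 0 0.158 0.03 0.026 -1")

```text
time: 23.85
eef_pos: [0.565, 0.2836, 0.1288]
tcp_rot: [0.626, 0.78, -0.001, -0.0]
contact_force: [0.3, -0.1, 0.0]
opening: -0.001
finger_force: 0.0
```

```bash
python3 - <<'E'
from h import *
go([.565,.285,.098],12.5)
for c in ('scene','side'):
    p=ctrl.read_camera(c)
    h=cv2.cvtColor(p['color'],cv2.COLOR_RGB2HSV); m=cv2.inRange(h,(50,120,60),(75,255,255)); k,l,st,ce=cv2.connectedComponentsWithStats(m); i=1+st[1:,4].argmax()
    print(c,st[i],ce[i].round(1),onz(p,ce[i],.081).round(4),'tip px',proj(p,ctrl.get_state()['eef_pos']-[0,0,.022]).round(0), onz(p,ce[i],.083).round(4))
E
```

```text
rot [-0.08  0.03 -0.03] mm [ 1.4  0.3 30.8] at [0.565  0.2836 0.1288] t 23.85 F [ 0.27 -0.12  0.05]
scene [398 329  23  20 382] [409.2 338.6] [0.5683 0.288  0.081 ] tip px [[409. 319.]] [0.57   0.2889 0.083 ]
side [237 325  19  17 243] [246.  332.8] [0.5643 0.2883 0.081 ] tip px [[244. 318.]] [0.5636 0.2901 0.083 ]
```

In the tool's units: 27 mm / 1000 = 0.027, 26 mm / 1000 = 0.026.

Emit:
send_rows(rows="0 0 0 0.002 0 0.008 -1;0 0 0 0.003 0 0.015 -1;0 0 0 0.003 0 0.02 -1;0 0 0 0.003 0 0.024 -1;0 0 0 0.003 0 0.026 -1;0 0 0 0.003 0 0.027 -1")

```text
time: 24.7
eef_pos: [0.5643, 0.2878, 0.1027]
tcp_rot: [0.626, 0.78, -0.0, -0.0]
contact_force: [-2.6, -0.5, 2.0]
opening: 0.002
finger_force: 1.1
```

In the tool's units: 3 mm / 1000 = 0.003, 2 mm / 1000 = 0.002.

Emit:
send_rows(rows="0 0 0 0 0 0.001 -1;0 0 0 0 0 0.002 -1;0 0 0 0 0 0.003 -1;0 0 0 0 0 0.003 -1")

```text
time: 25.2
eef_pos: [0.5644, 0.2878, 0.0997]
tcp_rot: [0.626, 0.78, -0.0, -0.0]
contact_force: [-3.6, -0.6, 3.7]
opening: 0.001
finger_force: 1.9
```

Emit:
send_rows(rows="0 0 0 0 0 0.0005 -1;0 0 0 0 0 0.001 -1;0 0 0 0 0 0.0015 -1;0 0 0 0 0 0.002 -1")

```text
time: 25.7
eef_pos: [0.5644, 0.2878, 0.098]
tcp_rot: [0.626, 0.78, -0.0, -0.0]
contact_force: [-4.7, -0.1, 8.0]
opening: 0.0
finger_force: 4.0
```

In the tool's units: 1 mm / 1000 = 0.001, 0.5 mm / 1000 = 0.0005.

Emit:
send_rows(rows="0 0 0 0 0 0.0005 -1;0 0 0 0 0 0.001 -1;0 0 0 0 0 0.001 -1")

```text
time: 26.08
eef_pos: [0.5644, 0.2878, 0.098]
tcp_rot: [0.626, 0.78, -0.0, -0.0]
contact_force: [-6.9, -0.9, 10.3]
opening: -0.001
finger_force: 5.1
```

Bottomed out. I'll take the hand up and away, then check.

In the tool's units: -140 mm / 1000 = -0.14, -130 mm / 1000 = -0.13.

Emit:
send_rows(rows="0 0 0 0 0 -0.005 -1;0 0 0 0 0 -0.02 -1;0 0 0 0 0 -0.05 -1;0 0 0 0 0 -0.09 -1;0 0 0 0 0 -0.12 -1;0 0 0 -0.04 0 -0.13 -1;0 0 0 -0.09 0 -0.13 -1;0 0 0 -0.14 0 -0.13 -1")

```text
time: 27.08
eef_pos: [0.5957, 0.15, 0.2273]
tcp_rot: [0.625, 0.78, 0.001, 0.001]
contact_force: [0.4, -0.2, 0.0]
opening: -0.002
finger_force: 0.0
```

In the tool's units: -45 mm / 1000 = -0.045, -40 mm / 1000 = -0.04.

Emit:
send_rows(rows="0 0 0 -0.02 0 0 -1;0 0 0 -0.04 0 0 -1;0 0 0 -0.045 0 0 -1;0 0 0 -0.045 0 0 -1")

```text
time: 27.58
eef_pos: [0.6046, 0.1077, 0.2264]
tcp_rot: [0.626, 0.78, 0.0, -0.0]
contact_force: [-0.4, 0.7, 0.5]
opening: 0.002
finger_force: 0.0
```

```bash
python3 - <<'E'
from h import *
s=ctrl.get_state(); print(s['time'],s['eef_pos'])
p=ctrl.read_camera('wrist'); save(p,'w9')
h=cv2.cvtColor(p['color'],cv2.COLOR_RGB2HSV)
m=cv2.inRange(h,(160,140,40),(174,255,255)); ys,xs=np.nonzero(m); P=np.array([onz(p,u,.024)[:2] for u in zip(xs,ys)])-[.558,.18]
q=np.c_[P@[-.2164,.9763],P@[-.9763,-.2164]]*1000; q=q[(abs(q[:,1])<40)&(q[:,0]<0)&(q[:,0]>-150)]; print('box rear xm',np.percentile(q[:,0],[0.2,1,2]).round(1),'ym',np.percentile(q[:,1],[1,99]).round(1))
for c in ('scene','side'):
    p=ctrl.read_camera(c)
    h=cv2.cvtColor(p['color'],cv2.COLOR_RGB2HSV); m=cv2.inRange(h,(50,120,60),(75,255,255)); k,l,st,ce=cv2.connectedComponentsWithStats(m); i=1+st[1:,4].argmax()
    print(c,st[i],ce[i].round(1))
E
```

```text
27.575 [0.60458263 0.10774639 0.22642884]
box rear xm [-90.6 -89.7 -88.8] ym [-20.2  19.6]
scene [398 328  24  22 415] [409.1 338.6]
side [237 325  19  17 248] [245.8 332.4]
```

```bash
python3 -c "
from plant import ctrl
print(ctrl.sign_off())"
```

```text
the job is handed in; nothing more can be done
None
```

I handed the job in at about 28 s. The pink box went in until it met the stop at about 7 N and was let go there. The green button was then pressed to its end and came back up, and the hand is clear; a last camera check showed the box had not moved since release. The sign-off gave no verdict, so I don't know how it was judged.

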